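# Bin the used sample bottle through the sprung flap

### The job

Throw away the used sample bottle, the tall tapered one: push it down through the sprung steel flap in the lid of the white waste bin, and let it drop so that it ends up inside the bin with the flap snapped shut behind it. Leave the squat jar standing where it is.

Things in the scene. Friction and masses are not known exactly. Their poses are not given: they have to be found in the camera images.
- bottle_mid (a point): Centre of the used bottle, 57.5 mm above its underside; z points up. Upright round white plastic bottle, 115 mm tall, about 120 g: body tapers from 40 mm diameter at the base to 28 mm at 85 mm up, then a straight screw cap, 28 mm diameter, 30 mm tall. Hold it by the cap, fingertips 83 mm or more above its underside, so that its lower part can enter the bin with the fingers above the lid.
- slot (a point): Centre of the lid's opening, level with the lid's top, 210 mm above the bench; z up. Fixed white bin 200 (x) x 180 (y) x 210 mm, closed but for this opening: 70 mm along x, 100 mm along y, filled by a steel flap hinged at the +x edge (4 mm high hinge barrel); its free edge, at -x, swings down. Aim the bottle at the middle, or up to 8 mm towards -x; fingers closing along x hold it steadiest.
- flap (a joint): Angle of the 66 mm flap, rad: 0 shut, grows as it swings down, to 1.4. Its spring (0.09 to 0.12 N m; 3 N at the middle) beats the bottle's weight and snaps it shut. It presses the bottle towards -x onto a smooth plate. Push the bottle upright until its base is 75 to 80 mm below the lid, past the free edge (about 65 mm): let go there, it slides down and the flap shuts. Let go higher, the flap holds it.
- jar: Bystander: squat white plastic jar, 56 mm diameter, 60 mm tall, standing upright on the bench; origin at the centre of its underside. Stays where it is. A blue tube rack and a stack of white test cassettes, both fixed and under 85 mm tall, stand farther off, near the far side of the bench.
Mind the look-alikes: they are no part of the job. Leave any blue or orange look-alike of the part that bears bottle_mid alone.

How it is judged:
By the outcome, as a careful person would: the job done as asked, in the order asked, and still so for the second after the job is handed in, with the robot touching nothing.
It also fails if it takes over 40 s, if anything falls off the work surface, if the arm or the gripper's body presses on something with over 40 N, if the wrist force passes 120 N, or if a joint passes its speed limit or range.

### The arm

A 6-joint arm with a two-finger parallel gripper is mounted at the origin on the work surface. World frame = base frame: x ahead of the robot, y to its left, z up, the work surface at z = 0. Lengths are in m, angles in degrees, forces in N, time in s.
With the tool pointing down it reaches from about 0.35 to 0.875 m from the base axis. Payload 4.2 kg.
Tool frame: the origin (TCP) lies between the finger pads; the fingertips stand 8 mm ahead of it and the grasp point (between the pads) lies 11 mm behind it; x points along the fingers, y is the direction in which the jaws open and shut, and the axes are right-handed (so a half turn about x gives the same grasp; the last joint's range is limited). The gripper opens to 87 mm and grips with 3 to 60 N. Pads are 19 mm wide; open, the fingers measure 117 mm over their backs; the gripper's body (75 mm by 190 mm) begins 51 mm behind the grasp point.
Start: joints at [-60.527, 22.042, 0.453, 0, -68.411, -14.817], TCP at [0.158, -0.605, 0.231] pointing down, gripper open.
Joint ranges: [-179.83, 179.83], [-69.29, 118.12], [-61.27, 80.66], [-181.25, 117.63], [-171.15, -9.14], [-177.46, 177.46]. Speed limits (degrees/s): [159.86, 159.86, 180, 180, 180, 180].

### API

Orientations are given as a 3x3 rotation matrix whose columns are the frame's x, y, z axes.
In Python, from station import r gives the robot as it stands. The module is installed in compiled form; this text tells all that it offers.
- The arm moves only by the tool move_arm, never from a script. Its argument "increments" is one flat list of numbers, 7 for each row, row after row: the turn, a rotation vector about the tool's x, y, z in degrees, then the shift along the tool's x, y, z in m, then the finger opening in m, from 0 to 0.087. A call has 1 to 12 rows; each row is the pose to reach, as a shift and turn from the pose commanded when the call began, along the tool's axes at that moment; what a row does not reach only later rows make up. A row lasts 1/12 s, in which the tool goes at most 41.7 mm and 7.16 degrees, less where a joint would pass 70% of its speed; a pose out of reach is approached as far as the arm can. A call with a gripper value outside its range is refused whole. The fingers move at their own pace and stop on an object; the grip force is fixed at half the most. Time passes only in rows, so rows that repeat a pose let the fingers close. It gives the time, the measured TCP pose, the force and the opening at its end, in the units of the state.
- r.sense(): the state, without advancing time (a new reading comes with each control period).
- r.capture(name): name is "scene" or "top" or "wrist"; returns the picture (400x640x3 uint8, red, green, blue); there is no depth.
- r.calibration(name): a dict with "fx", "fy", "cx", "cy" (pixels), "D" ([k1, k2, p1, p2, k3] as OpenCV has them; the pictures are not rectified), "rvec" (rotation vector, rad) and "tvec" (3), from world to camera coordinates, as OpenCV has them; the wrist camera has in their place "tool_from_camera" (4x4, takes a point from camera to tool coordinates, whose origin is the TCP and whose axes are the tool frame's). Camera axes: x right, y down, z forward; pixel columns grow to the right and rows downward; lengths in m; the calibration is good to about 2 mm. A picture is of the moment at which its call begins: read the wrist's pose just before it. calibration takes no time and is no camera call.
- r.finish_job(): hands the job in, once; it reports no verdict.
The state is a dict: "time_s": time; "joints": joint angles; "joint_velocities": joint speeds; "effort": joint torques, N m; "tcp_pos": TCP position; "ee_rot": TCP orientation; "wrist_force": force on the tool from outside, world axes, zero at the start; "moment": the same for the moment, N m; "gripper_width": opening from 0.0 (shut) to 1.0 (fully open).
Only numpy, scipy, OpenCV 4.12 (cv2) and the standard library are available. Lean on these libraries where they do the work, as an engineer would, in place of code of your own. Each camera call takes 0.05 s, during which the arm holds its last target.

## Working session

There is one attempt and no reset: what is moved stays moved. The work goes in short steps, Python scripts to look and compute and a tool call to move; the robot and the scene stay as the last step left them, time stands still between calls to the robot, and variables do not carry over. Pictures are saved under pics/ and viewed, and the job is handed in when it is done.

Besides the shell and the picture viewer there is one more tool, called after ">>>" as name(argument=value, ...) on one line, values as JSON. move_arm: Moves the arm, as the interface text tells. Its arguments: {"type":"object","properties":{"increments":{"type":"array","items":{"type":"number"}}},"required":["increments"]}

```bash
mkdir -p pics; python3 - <<'E'
from station import r
import cv2,json
s=r.sense();print(s)
for n in("scene","top","wrist"):
    cv2.imwrite(f"pics/{n}0.png",r.capture(n)[:,:,::-1]);print(n,r.calibration(n))
E
```

```text
{'time_s': 0.0, 'joints': array([-6.05281342e+01,  2.20906556e+01,  3.78925376e-01, -3.03110212e-02,
       -6.84098879e+01, -1.48157857e+01]), 'joint_velocities': array([-0.14835344,  0.08269125,  0.09821416,  0.06051115, -0.02926084,
        0.03393683]), 'effort': array([-3.53680489e-04, -3.90668321e+01,  1.87399685e+01,  4.21977997e+00,
        1.09637371e-02, -2.06574678e-04]), 'tcp_pos': array([ 0.15800235, -0.60408931,  0.22945143]), 'ee_rot': array([[-6.16048753e-04, -2.52826904e-01,  9.67511332e-01],
       [ 2.08993717e-03,  9.67509077e-01,  2.52827645e-01],
       [-9.99997626e-01,  2.17779205e-03, -6.76404178e-05]]), 'wrist_force': array([-0.05736774, -0.3491058 ,  0.68295656]), 'moment': array([ 0.02927759, -0.0126132 , -0.00062788]), 'gripper_width': 0.9962223940461054}
scene {'fx': 443.2815500206122, 'fy': 443.2815500206122, 'cx': 324.59020208246847, 'cy': 195.9804770193938, 'D': array([-0.04632442,  0.        ,  0.        ,  0.        ,  0.        ]), 'rvec': array([ 0.62687428,  2.69164496, -1.05811054]), 'tvec': array([ 0.48408785, -0.08194779,  1.26616591])}
top {'fx': 422.4158977734907, 'fy': 422.4158977734907, 'cx': 315.47274546485016, 'cy': 199.2200410630338, 'D': array([0.00386479, 0.        , 0.        , 0.        , 0.        ]), 'rvec': array([ 2.0824982 , -2.12982135,  0.23856505]), 'tvec': array([-0.00988457,  0.56187161,  0.8752966 ])}
wrist {'fx': 315.5564983782842, 'fy': 315.5564983782842, 'cx': 321.38731542118677, 'cy': 201.31979685556877, 'D': array([-0.02854356,  0.        ,  0.        ,  0.        ,  0.        ]), 'tool_from_camera': array([[ 1.20667484e-03, -2.61853589e-01,  9.65106855e-01,
        -1.53963572e-01],
       [ 9.99998867e-01,  1.18493801e-03, -9.28802029e-04,
        -1.41156109e-03],
       [-9.00381652e-04,  9.65106882e-01,  2.61854722e-01,
        -7.09654719e-02],
       [ 0.00000000e+00,  0.00000000e+00,  0.00000000e+00,
         1.00000000e+00]])}
```

View pics/scene0.png

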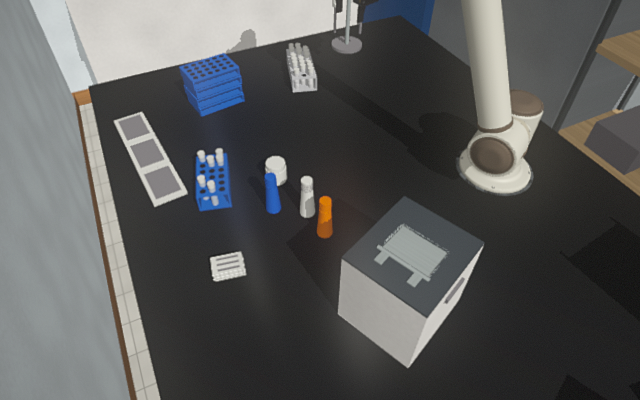

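View pics/top0.png

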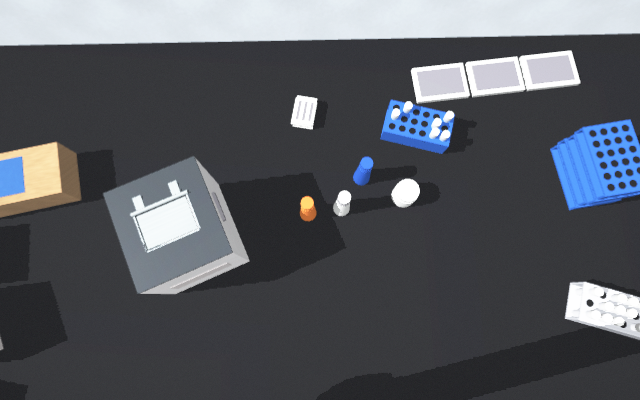

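View pics/wrist0.png

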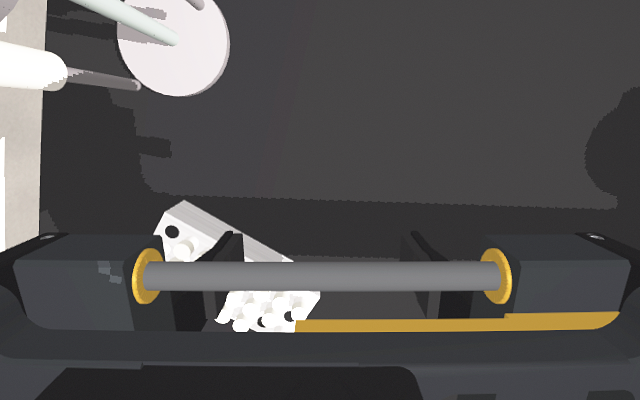

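The pictures show the white bottle between a blue and an orange look-alike: about (343,203) in top and (307,197) in scene. The jar is at (405,193) in top. The bin is at (175,225) in top, with hinge lugs on its upper side. Next I'll zoom in.

```bash
cat > h.py <<'E'
import numpy as np,cv2
from station import r
def cam(n):
    c=r.calibration(n);K=np.array([[c['fx'],0,c['cx']],[0,c['fy'],c['cy']],[0,0,1]])
    if n=='wrist':
        s=r.sense();T=np.eye(4);T[:3,:3]=s['ee_rot'];T[:3,3]=s['tcp_pos'];M=np.linalg.inv(T@c['tool_from_camera'])
        return K,c['D'],M[:3,:3],M[:3,3]
    return K,c['D'],cv2.Rodrigues(c['rvec'])[0],c['tvec']
def rays(n,px):
    K,D,R,t=cam(n);u=cv2.undistortPoints(np.array(px,float).reshape(-1,1,2),K,D).reshape(-1,2)
    d=np.c_[u,np.ones(len(u))]@R;return -R.T@t,d
def onplane(n,px,z):
    o,d=rays(n,px);return o+d*((z-o[2])/d[:,2])[:,None]
def proj(n,P):
    K,D,R,t=cam(n);return cv2.projectPoints(np.array(P,float).reshape(-1,3),cv2.Rodrigues(R)[0],t,K,D)[0].reshape(-1,2)
E
python3 - <<'E'
from h import *
t=cv2.imread('pics/top0.png');s=cv2.imread('pics/scene0.png')
a=cv2.resize(t[150:300,95:255],None,fx=4.9,fy=4,interpolation=2)
cv2.imwrite('pics/za.png',cv2.resize(t[150:300,95:255],None,fx=4,fy=4))
cv2.imwrite('pics/zb.png',np.hstack([cv2.resize(t[140:230,290:430],None,fx=4,fy=4),cv2.resize(s[140:230,250:310+30],(240,240))[:0].reshape(0,240,3) if 0 else np.zeros((360,1,3),np.uint8)]))
cv2.imwrite('pics/zc.png',cv2.resize(s[145:245,250:350],None,fx=6,fy=6))
for n in('top','scene'):print(n,rays(n,[[320,200]]))
print(onplane('top',[[343,210],[405,195],[308,217],[363,182]],0),onplane('scene',[[307,215],[275,183]],0))
E
```

```text
top (array([ 0.35571422, -0.01621167,  0.97731577]), array([[ 0.21741145, -0.0173859 , -0.97598579]]))
scene (array([0.85796312, 0.60560878, 0.86102839]), array([[-0.30296528, -0.60530517, -0.73621134]]))
[[ 5.48060054e-01 -8.72427589e-02  0.00000000e+00]
 [ 5.81097834e-01 -2.35953014e-01  1.11022302e-16]
 [ 5.33144961e-01 -4.41413686e-03  0.00000000e+00]
 [ 6.15264345e-01 -1.37635985e-01  0.00000000e+00]] [[ 5.56525628e-01 -7.00083653e-02  0.00000000e+00]
 [ 5.86539550e-01 -2.12406274e-01 -1.11022302e-16]]
```

View pics/za.png

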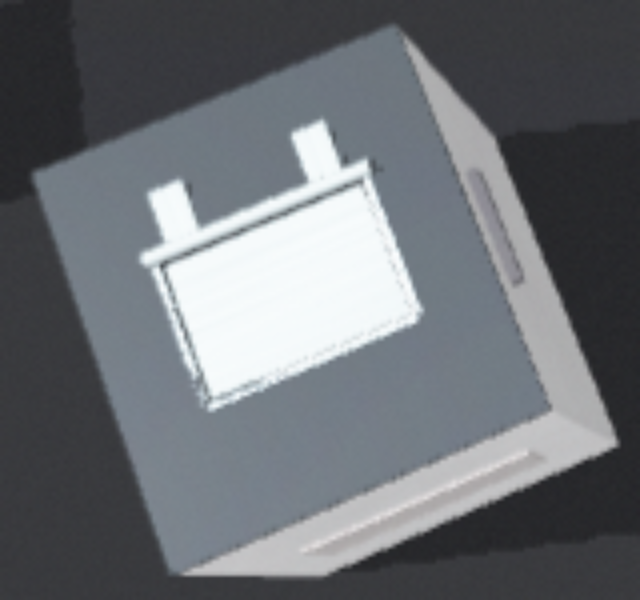

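View pics/zb.png

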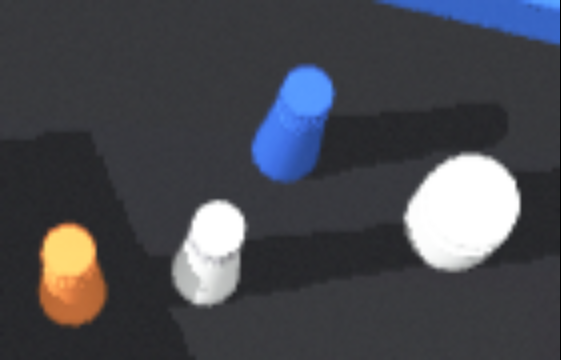

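View pics/zc.png

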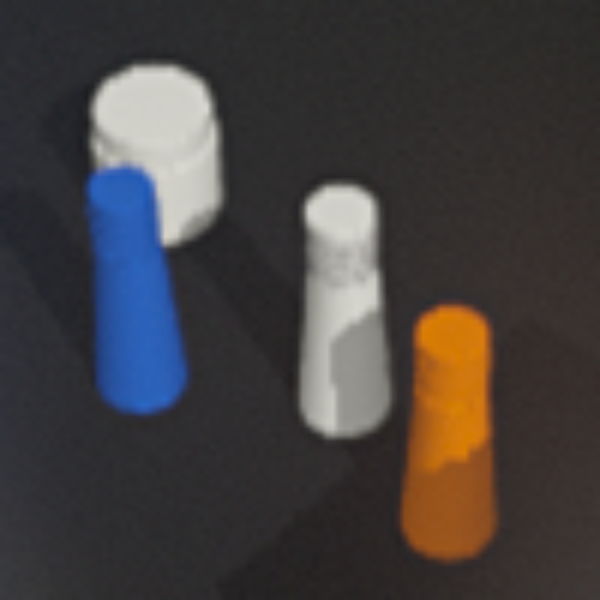

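```bash
python3 - <<'E'
from h import *
def z(p,f,o): return (np.array(p,float)+.5)/f-.5+np.array(o)
def tri(a,b):
    o1,d1=rays('top',[a]);o2,d2=rays('scene',[b]);d1=d1[0]/np.linalg.norm(d1);d2=d2[0]/np.linalg.norm(d2)
    k=np.linalg.lstsq(np.c_[d1,-d2],o2-o1,rcond=None)[0];p=o1+k[0]*d1;q=o2+k[1]*d2;return (p+q)/2,np.linalg.norm(p-q)
for name,a,b,h in(('white',(217.5,228),(341,213),.115),('orange',(68,250),(452,333),.115),('blue',(307,92),(121,191),.115)):
    a=z(a,4,(290,140));b=z(b,6,(250,145))
    print(name,onplane('top',[a],h),onplane('scene',[b],h),tri(a,b))
c=[z(p,4,(95,150)) for p in((33,175),(397,24),(552,410),(172,574))]
P=onplane('top',c,.21);print(P,P.mean(0))
f=[z(p,4,(95,150)) for p in((143,262),(374,170),(422,313),(207,408))]
Q=onplane('top',f,.21);print(Q,Q.mean(0))
for A in(P,Q):
    for i in range(4):
        e=A[(i+1)%4]-A[i];print(np.linalg.norm(e),np.degrees(np.arctan2(e[1],e[0])))
# scene lid corners
S=onplane('scene',[(405,197),(484,243),(409,315),(341,260)],.21);print(S,S.mean(0))
s=cv2.imread('pics/scene0.png');cv2.imwrite('pics/zd.png',cv2.resize(s[185:335,330:490],None,fx=4,fy=4))
E
```

```text
white [[ 0.55392872 -0.08203597  0.115     ]] [[ 0.55169781 -0.07975601  0.115     ]] (array([ 0.55269001, -0.08111363,  0.1148534 ]), np.float64(0.003076054416446591))
orange [[ 0.54387951 -0.00352311  0.115     ]] [[ 0.54095073 -0.00264711  0.115     ]] (array([ 0.5424675 , -0.00269372,  0.1162131 ]), np.float64(0.0028143183835879935))
blue [[ 0.62730752 -0.13257436  0.115     ]] [[ 0.62571896 -0.12928195  0.115     ]] (array([ 0.62636354, -0.13180908,  0.11379513]), np.float64(0.0030656385816569707))
[[0.54830683 0.37448319 0.21      ]
 [0.61855306 0.20810335 0.21      ]
 [0.43353412 0.13064246 0.21      ]
 [0.36495965 0.2971644  0.21      ]] [0.49133841 0.25259835 0.21      ]
[[0.50586842 0.32032656 0.21      ]
 [0.54718792 0.21593995 0.21      ]
 [0.47921422 0.1910499  0.21      ]
 [0.43798731 0.28651375 0.21      ]] [0.49256447 0.25345754 0.21      ]
0.18060116740751825 -67.11033456565995
0.20057965412725176 -157.2826599556935
0.18008891153613346 112.38207984767473
0.1989833706692645 22.865492994463143
0.11226693127176397 -68.40478414413292
0.07238741514645165 -159.88868828544608
0.10398560515495968 113.35752752033098
0.07583633683213449 26.47872410759925
[[0.43196697 0.13757979 0.21      ]
 [0.36409486 0.2997907  0.21      ]
 [0.57179949 0.36014028 0.21      ]
 [0.62025378 0.21644214 0.21      ]] [0.49702877 0.25348823 0.21      ]
```

View pics/zd.png

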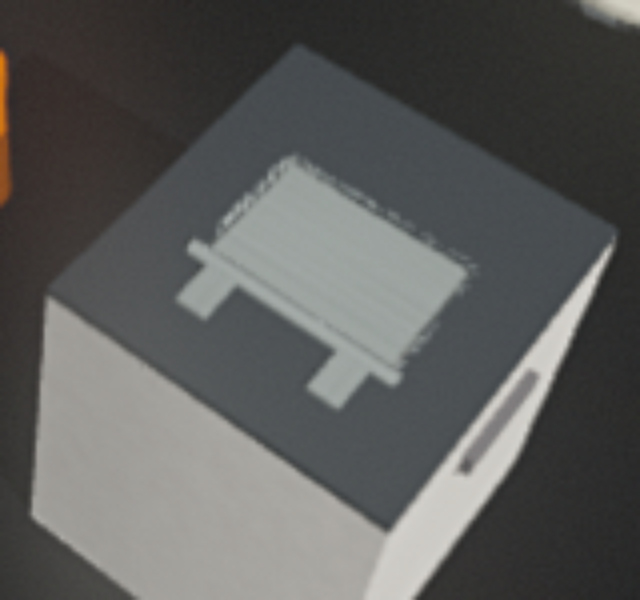

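```bash
python3 - <<'E'
from h import *
def z(p,f,o): return (np.array(p,float)+.5)/f-.5+np.array(o)
ya=np.radians(22.7);R=np.array([[np.cos(ya),-np.sin(ya)],[np.sin(ya),np.cos(ya)]])
c=[z(p,4,(330,185)) for p in((300,45),(617,235),(388,530),(48,297))]
P=onplane('scene',c,.21);print(P,P.mean(0))
for i in range(4):
    e=P[(i+1)%4]-P[i];print(np.linalg.norm(e),np.degrees(np.arctan2(e[1],e[0])))
cc=np.array([.4915,.2528])
a=onplane('top',[z(p,4,(95,150)) for p in((165,268),(365,180),(420,312),(207,405))],.21)
b=onplane('scene',[z(p,4,(330,185)) for p in((296,157),(472,268),(400,365),(215,245))],.21)
print(1e3*(a[:,:2]-cc)@R);print(1e3*(b[:,:2]-P.mean(0)[:2])@R)
E
```

```text
[[0.43091486 0.13463309 0.21      ]
 [0.36488532 0.30036825 0.21      ]
 [0.54826043 0.37607188 0.21      ]
 [0.61811765 0.21479207 0.21      ]] [0.49054456 0.25646632 0.21      ]
0.17840415464204828 111.72253107708516
0.19838717664591038 22.43254113571195
0.17575895718185325 -66.58048913910638
0.2036426998314339 -156.81971695635235
[[ 32.5292182   48.41039497]
 [ 34.34141033 -50.0049284 ]
 [-34.35777918 -51.55211448]
 [-35.07242254  51.3116997 ]]
[[-39.23292882 -49.78093066]
 [-37.73954059  47.32333665]
 [ 28.58579656  49.95510669]
 [ 28.96178005 -48.4878899 ]]
```

>>> move_arm(increments=[-49,0,0,-0.02,0.203,0.257,0.08,-49,0,0,-0.02,0.203,0.257,0.08,-49,0,0,-0.02,0.203,0.257,0.08,-49,0,0,-0.02,0.203,0.257,0.08,-49,0,0,-0.02,0.203,0.257,0.08,-49,0,0,-0.02,0.203,0.257,0.08,-49,0,0,-0.02,0.203,0.257,0.08,-49,0,0,-0.02,0.203,0.257,0.08,-49,0,0,-0.02,0.203,0.257,0.08,-49,0,0,-0.02,0.203,0.257,0.08])

```text
time_s: 0.98
tcp_pos: [0.3565, -0.3417, 0.2507]
ee_rot: [[0.0, -0.898, 0.44], [-0.0, 0.44, 0.898], [-1.0, -0.0, 0.0]]
wrist_force: [0.4, 1.0, -0.4]
gripper_width: 0.918
```

```bash
cat >> h.py <<'E'
def Rt(yaw):
    y=np.array([np.cos(np.radians(yaw)),np.sin(np.radians(yaw)),0]);x=np.array([0,0,-1.]);return np.c_[x,y,np.cross(x,y)]
def inc(p,yaw,R0=None,p0=None):
    from scipy.spatial.transform import Rotation as S
    s=r.sense();R0=s['ee_rot'] if R0 is None else R0;p0=s['tcp_pos'] if p0 is None else p0
    print('now',s['time_s'],s['tcp_pos'].round(4),'F',s['wrist_force'].round(2),'w',s['gripper_width'].round(3),'j',s['joints'].round(1))
    print('inc',S.from_matrix(R0.T@Rt(yaw)).as_rotvec(degrees=True).round(2),(R0.T@(np.array(p)-p0)).round(4))
E
python3 -c "
from h import *
inc([.553,-.081,.25],202.6)"
```

```text
Traceback (most recent call last):
  File "h.py", line 21, in inc
    print('now',s['time_s'],s['tcp_pos'].round(4),'F',s['wrist_force'].round(2),'w',s['gripper_width'].round(3),'j',s['joints'].round(1))
                                                                                    ^^^^^^^^^^^^^^^^^^^^^^^^
AttributeError: 'float' object has no attribute 'round'
```

```bash
sed -i "s/s\['gripper_width'\].round(3)/round(s['gripper_width'],3)/" h.py
python3 -c "
from h import *
inc([.553,-.081,.25],202.6)"
```

```text
now 0.9833 [ 0.3565 -0.3417  0.2507] F [ 0.36  1.01 -0.41] w 0.918 j [-24.9   8.3 -15.6  -0.  -66.2  -1.2]
inc [-4.872e+01 -0.000e+00  2.000e-02] [ 0.0008 -0.0617  0.3206]
```

>>> move_arm(increments=[-48.7,0,0,0.001,-0.062,0.321,0.08,-48.7,0,0,0.001,-0.062,0.321,0.08,-48.7,0,0,0.001,-0.062,0.321,0.08,-48.7,0,0,0.001,-0.062,0.321,0.08,-48.7,0,0,0.001,-0.062,0.321,0.08,-48.7,0,0,0.001,-0.062,0.321,0.08,-48.7,0,0,0.001,-0.062,0.321,0.08,-48.7,0,0,0.001,-0.062,0.321,0.08,-48.7,0,0,0.001,-0.062,0.321,0.08,-48.7,0,0,0.001,-0.062,0.321,0.08,-48.7,0,0,0.001,-0.062,0.321,0.08])

```text
time_s: 1.9
tcp_pos: [0.5529, -0.0841, 0.2489]
ee_rot: [[-0.002, -0.925, -0.379], [-0.0, -0.379, 0.925], [-1.0, 0.002, 0.0]]
wrist_force: [1.0, 0.5, -0.3]
gripper_width: 0.92
```

```bash
python3 -c "
from h import *
inc([.553,-.081,.094],202.6)
print(proj('wrist',[[.5527,-.081,.115]]))
cv2.imwrite('pics/w1.png',r.capture('wrist')[:,:,::-1])"
```

```text
now 1.9 [ 0.5529 -0.0841  0.2489] F [ 1.05  0.54 -0.25] w 0.92 j [  8.   15.   -7.2  -0.  -68.   14.3]
inc [-0.32  0.03 -0.1 ] [ 0.1549 -0.0015  0.0027]
[[320.32672583 199.32759694]]
```

View pics/w1.png

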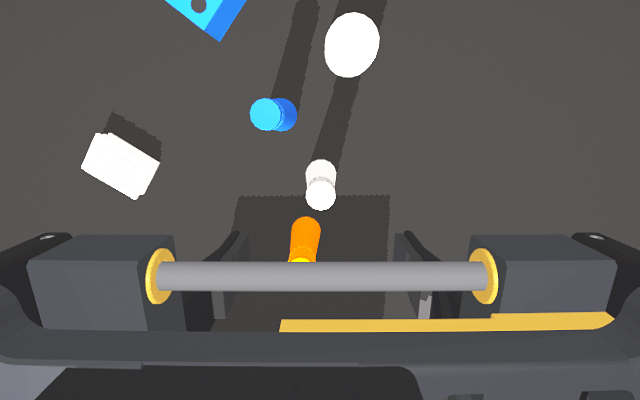

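```bash
python3 -c "
from h import *
inc([.553,-.081,.094],202.6)
print(proj('wrist',[[.5527,-.081,.115],[.5527,-.081,0]]))
im=r.capture('wrist')[:,:,::-1]
inc([.553,-.081,.094],202.6)
cv2.imwrite('pics/w2.png',cv2.resize(im[140:240,270:370],None,fx=6,fy=6))"
```

```text
now 1.95 [ 0.5527 -0.0844  0.2492] F [ 0.65 -1.33 -0.13] w 0.914 j [  7.9  14.9  -7.2   0.  -68.   14.3]
inc [-0.36  0.02 -0.07] [ 0.1552 -0.0018  0.003 ]
[[320.05885316 199.53853096]
 [320.24419032 176.81154933]]
now 2.0 [ 0.5527 -0.0846  0.2494] F [-0.68  0.22  0.59] w 0.919 j [  7.9  14.9  -7.2   0.  -67.9  14.3]
inc [-0.37  0.01 -0.04] [ 0.1554 -0.0018  0.0031]
```

View pics/w2.png

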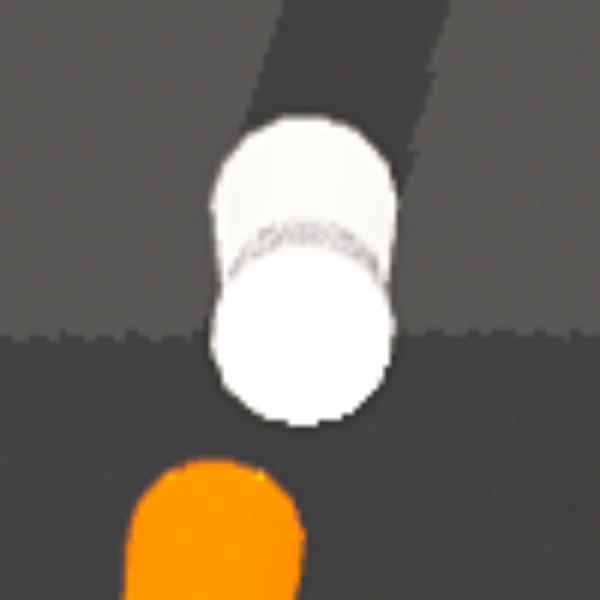

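```bash
python3 -c "
from h import *
print(onplane('wrist',[[320.4,195.4]],.115), r.sense()['joint_velocities'].round(2))"
```

```text
[[ 0.55395513 -0.08491068  0.115     ]] [-0.14 -0.47  0.03 -0.06  0.12  0.09]
```

>>> move_arm(increments=[-0.3,0,0,0.03,-0.001,0.0005,0.08,-0.3,0,0,0.06,-0.001,0.0005,0.08,-0.3,0,0,0.09,-0.001,0.0005,0.08,-0.3,0,0,0.115,-0.001,0.0005,0.08,-0.3,0,0,0.135,-0.001,0.0005,0.08,-0.3,0,0,0.148,-0.001,0.0005,0.08,-0.3,0,0,0.154,-0.001,0.0005,0.08,-0.3,0,0,0.154,-0.001,0.0005,0.08,-0.3,0,0,0.154,-0.001,0.0005,0.08])

```text
time_s: 2.75
tcp_pos: [0.5544, -0.083, 0.0963]
ee_rot: [[0.001, -0.923, -0.384], [-0.0, -0.384, 0.923], [-1.0, -0.001, -0.001]]
wrist_force: [0.1, -0.4, 0.6]
gripper_width: 0.916
```

```bash
python3 -c "
from h import *
inc([.5535,-.0835,.095],202.6)
for n in('scene','top'):
    cv2.imwrite('pics/g_%s.png'%n,r.capture(n)[:,:,::-1])
s=cv2.imread('pics/g_scene.png');t=cv2.imread('pics/g_top.png')
cv2.imwrite('pics/g.png',np.hstack([cv2.resize(s[120:260,230:370],(420,420)),cv2.resize(t[120:260,270:410],(380,420))]))"
```

```text
now 2.75 [ 0.5544 -0.083   0.0963] F [ 0.11 -0.38  0.55] w 0.916 j [  8.1  23.5 -18.8   0.  -47.6  14.5]
inc [ 0.   -0.03  0.05] [ 0.0013  0.001  -0.0001]
```

View pics/g.png

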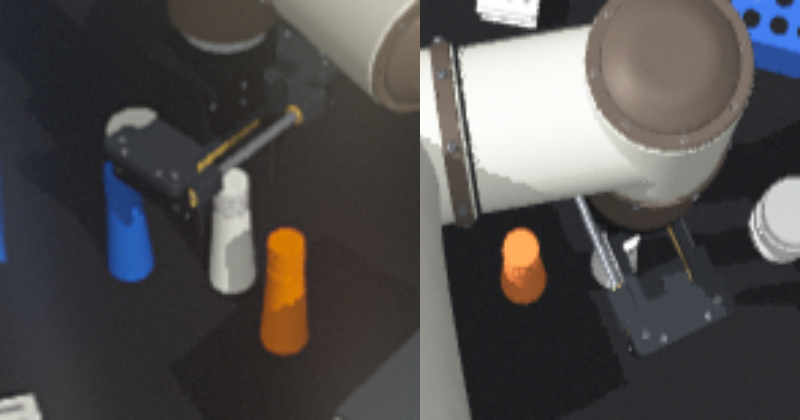

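The bottle stands between the fingers, with the scene cap at zoom (235,185). Nothing else is touched, so I'm closing the gripper.

>>> move_arm(increments=[0,0,0,0,0,0,0.01,0,0,0,0,0,0,0.01,0,0,0,0,0,0,0.01,0,0,0,0,0,0,0.01,0,0,0,0,0,0,0.01,0,0,0,0,0,0,0.01,0,0,0,0,0,0,0.01,0,0,0,0,0,0,0.01,0,0,0,0,0,0,0.01,0,0,0,0,0,0,0.01])

```text
time_s: 3.68
tcp_pos: [0.554, -0.0823, 0.0955]
ee_rot: [[-0.0, -0.923, -0.385], [-0.0, -0.385, 0.923], [-1.0, 0.0, 0.0]]
wrist_force: [-0.4, -0.7, 0.5]
gripper_width: 0.312
```

```bash
python3 -c "
from h import *
inc([.5535,-.0835,.35],202.6)
s=r.capture('scene')[:,:,::-1]
cv2.imwrite('pics/g2.png',cv2.resize(s[120:260,230:370],(560,560)))"
```

```text
now 3.6833 [ 0.554  -0.0823  0.0955] F [-0.39 -0.67  0.55] w 0.312 j [  8.1  23.5 -18.9   0.  -47.6  14.5]
inc [ 0.06  0.   -0.02] [-0.2545  0.0011 -0.0009]
```

View pics/g2.png

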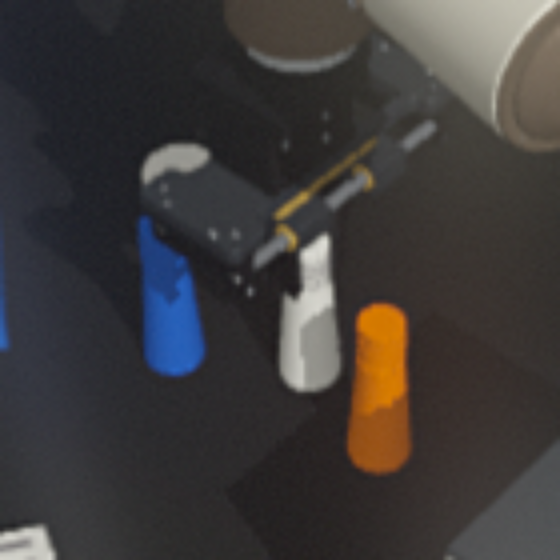

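Gripped: the opening of 27 mm matches the cap. Lifting.

>>> move_arm(increments=[0,0,0,-0.01,0,0,0.01,0,0,0,-0.03,0,0,0.01,0,0,0,-0.06,0,0,0.01,0,0,0,-0.09,0,0,0.01,0,0,0,-0.12,0,0,0.01,0,0,0,-0.15,0,0,0.01,0,0,0,-0.18,0,0,0.01,0,0,0,-0.21,0,0,0.01,0,0,0,-0.235,0,0,0.01,0,0,0,-0.25,0,0,0.01,0,0,0,-0.255,0,0,0.01,0,0,0,-0.255,0,0,0.01])

```text
time_s: 4.73
tcp_pos: [0.5543, -0.0822, 0.3521]
ee_rot: [[0.003, -0.923, -0.385], [0.001, -0.385, 0.923], [-1.0, -0.003, -0.001]]
wrist_force: [-0.6, -0.7, -2.1]
gripper_width: 0.314
```

```bash
python3 -c "
from h import *
inc([.487,.253,.35],202.6)
s=r.capture('scene')[:,:,::-1]
cv2.imwrite('pics/g3.png',s)"
```

```text
now 4.7333 [ 0.5543 -0.0822  0.3521] F [-0.58 -0.71 -2.05] w 0.314 j [  8.1  12.2   3.7  -0.  -81.3  14.5]
inc [ 0.05 -0.03  0.17] [ 0.0021 -0.067   0.3352]
```

View pics/g3.png

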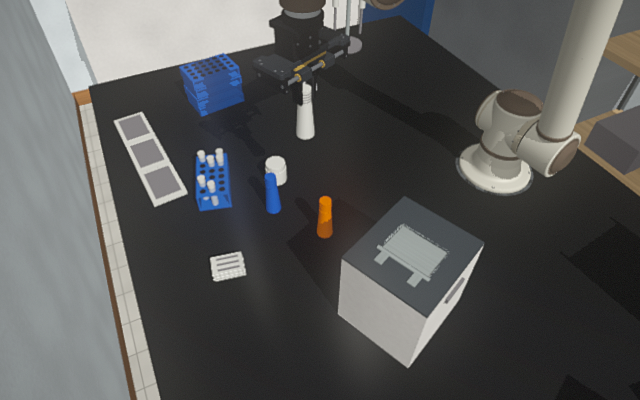

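>>> move_arm(increments=[0,0,0.1,0,-0.003,0.015,0.01,0,0,0.1,0,-0.009,0.045,0.01,0,0,0.1,0,-0.016,0.08,0.01,0,0,0.1,0,-0.023,0.115,0.01,0,0,0.1,0,-0.03,0.15,0.01,0,0,0.1,0,-0.037,0.185,0.01,0,0,0.1,0,-0.044,0.22,0.01,0,0,0.1,0,-0.051,0.255,0.01,0,0,0.1,0,-0.058,0.29,0.01,0,0,0.1,0,-0.063,0.315,0.01,0,0,0.1,0,-0.066,0.33,0.01,0,0,0.1,0,-0.067,0.335,0.01])

```text
time_s: 5.78
tcp_pos: [0.4859, 0.2545, 0.3484]
ee_rot: [[-0.005, -0.922, -0.388], [-0.003, -0.388, 0.922], [-1.0, 0.006, -0.001]]
wrist_force: [-0.3, -0.4, -1.2]
gripper_width: 0.316
```

>>> move_arm(increments=[0,0,0,0,0,0,0.01,0,0,0,0,0,0,0.01,0,0,0,0,0,0,0.01])

```text
time_s: 6.03
tcp_pos: [0.4871, 0.2515, 0.3503]
ee_rot: [[-0.002, -0.923, -0.384], [-0.001, -0.384, 0.923], [-1.0, 0.003, -0.001]]
wrist_force: [0.3, 0.1, -2.1]
gripper_width: 0.31
```

```bash
python3 -c "
from h import *
inc([.487,.253,.35],202.6)
s=r.capture('wrist')[:,:,::-1].copy()
cv2.imwrite('pics/b1.png',s)
s=r.capture('scene')[:,:,::-1]
cv2.imwrite('pics/b2.png',cv2.resize(s[100:350,300:520],(660,600)))
s=r.capture('top')[:,:,::-1]
cv2.imwrite('pics/b3.png',cv2.resize(s[100:320,80:320],(655,600)))
"
```

```text
now 6.0333 [0.4871 0.2515 0.3503] F [ 0.29  0.06 -2.15] w 0.31 j [ 44.2  11.1   2.1  -0.  -81.1 -21.7]
inc [-0.02 -0.03 -0.15] [ 0.0003 -0.0005  0.0014]
```

View pics/b1.png

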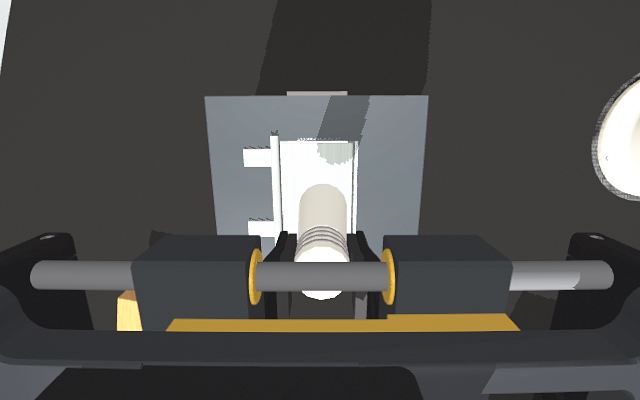

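View pics/b2.png

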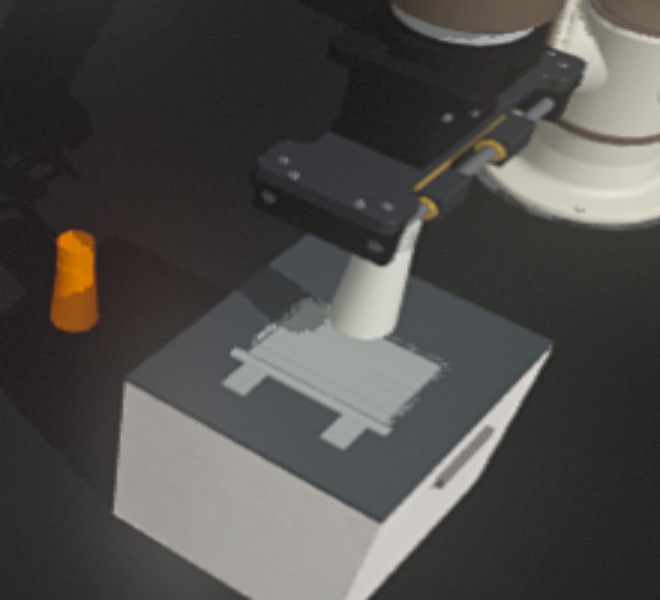

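View pics/b3.png

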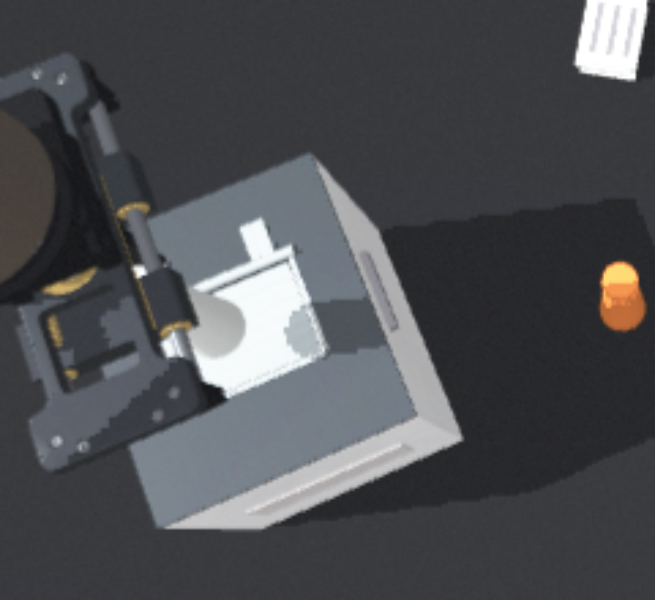

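```bash
python3 - <<'E'
from h import *
ya=np.radians(22.6);R=np.array([[np.cos(ya),-np.sin(ya)],[np.sin(ya),np.cos(ya)]])
def P(l,z=.21):return np.r_[R@np.array(l)/1e3+[.491,.2545],z]
print(proj('wrist',[P(l) for l in((35,-50),(-35,-50),(100,-90),(-100,-90),(-35,0),(35,0))]))
im=cv2.imread('pics/b1.png');cv2.imwrite('pics/b1z.png',cv2.resize(im[80:260,200:440],None,fx=3.3,fy=3.3))
pts=onplane('wrist',[(205.5,96.5),(428,96),(357,142)],.21)
for p in pts:print(p, 1e3*R.T@(p[:2]-[.491,.2545]))
E
```

```text
[[278.44898598 143.30547721]
 [354.31656159 143.29873626]
 [204.3613375   98.27356192]
 [428.0094425   98.29830691]
 [352.91713401 195.83611662]
 [280.2407264  195.8608873 ]]
[0.61741754 0.20800196 0.21      ] [ 98.84098685 -91.50913069]
[0.43417812 0.13123257 0.21      ] [-99.82963459 -91.96537337]
[0.4761014  0.19285381 0.21      ] [-37.44488142 -51.18692752]
```

View pics/b1z.png

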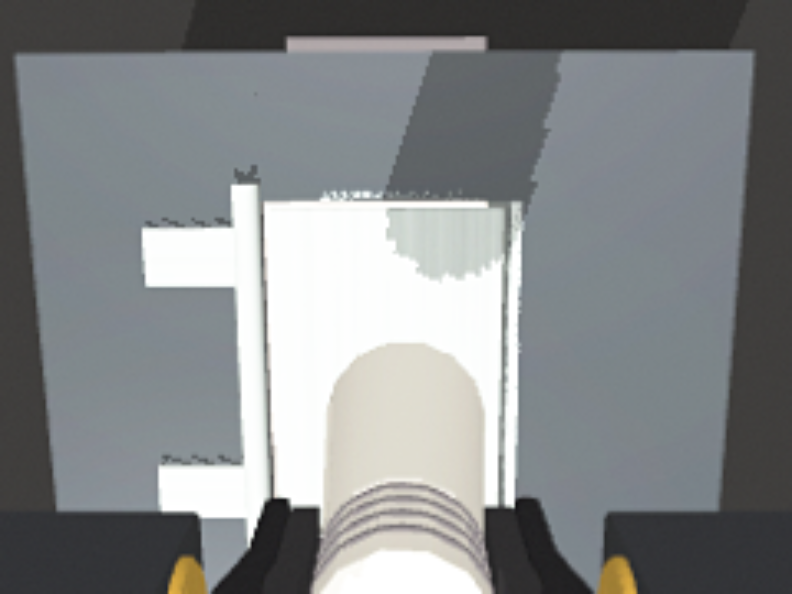

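Wrist view confirms the slot: lid corners at (205,96) and (428,96) lie within 2 mm of the estimate, and the bottle sits about 4 mm towards -x of the middle. Pushing down now.

>>> move_arm(increments=[0,0,0,0.015,0,0,0.01,0,0,0,0.03,0,0,0.01,0,0,0,0.04,0,0,0.01,0,0,0,0.047,0,0,0.01,0,0,0,0.054,0,0,0.01,0,0,0,0.061,0,0,0.01,0,0,0,0.068,0,0,0.01,0,0,0,0.074,0,0,0.01,0,0,0,0.08,0,0,0.01,0,0,0,0.085,0,0,0.01])

```text
time_s: 7.02
tcp_pos: [0.4863, 0.2524, 0.2644]
ee_rot: [[-0.003, -0.923, -0.385], [-0.002, -0.385, 0.923], [-1.0, 0.004, -0.0]]
wrist_force: [-1.6, -0.7, -0.5]
gripper_width: 0.317
```

```bash
python3 -c "
from h import *
inc([.487,.2525,.2275],202.6)
s=r.capture('wrist')[:,:,::-1].copy()
cv2.imwrite('pics/c1.png',s)
s=r.capture('scene')[:,:,::-1]
cv2.imwrite('pics/c2.png',cv2.resize(s[100:350,300:520],(660,600)))
"
```

```text
now 7.0167 [0.4863 0.2524 0.2644] F [-1.64 -0.68 -0.54] w 0.317 j [ 44.4  13.3  -7.1  -0.1 -69.8 -21.7]
inc [ 0.05 -0.01 -0.21] [ 0.0369 -0.0009 -0.0002]
```

View pics/c1.png

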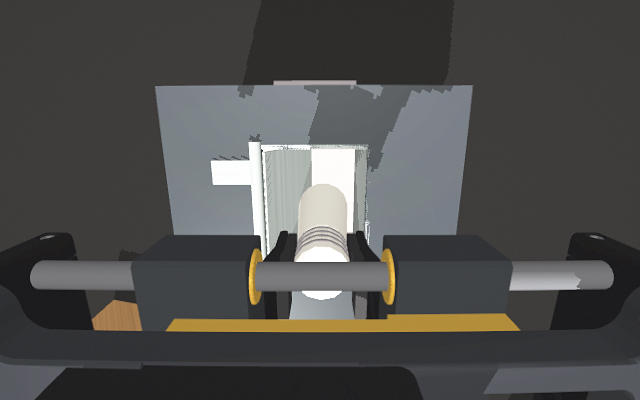

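View pics/c2.png

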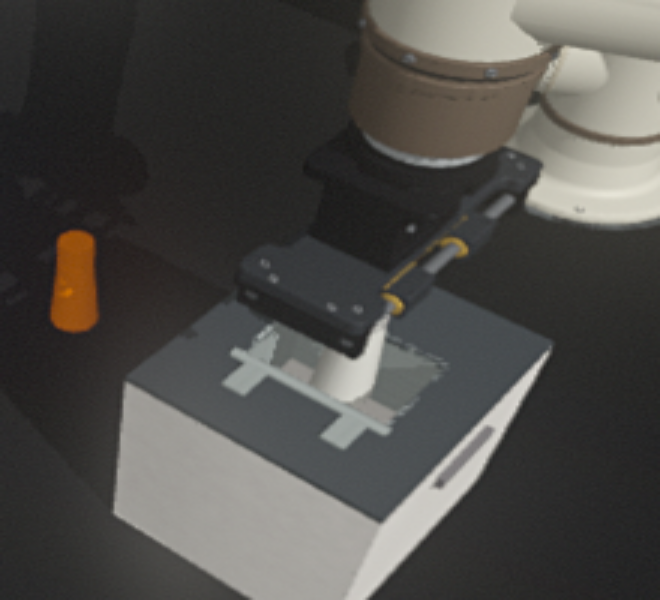

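The flap is swinging down with the bottle upright, and the cap still at (322,290) in the wrist view shows no slip. Pushing to depth.

>>> move_arm(increments=[0,0,0,0.006,0,0,0.01,0,0,0,0.012,0,0,0.01,0,0,0,0.018,0,0,0.01,0,0,0,0.024,0,0,0.01,0,0,0,0.03,0,0,0.01,0,0,0,0.035,0,0,0.01,0,0,0,0.038,0,0,0.01,0,0,0,0.038,0,0,0.01,0,0,0,0.038,0,0,0.01,0,0,0,0.038,0,0,0.01])

```text
time_s: 7.95
tcp_pos: [0.4867, 0.2526, 0.2275]
ee_rot: [[-0.002, -0.923, -0.385], [-0.001, -0.385, 0.923], [-1.0, 0.002, -0.0]]
wrist_force: [-1.9, -1.5, -2.8]
gripper_width: 0.315
```

```bash
python3 -c "
from h import *
inc([.487,.2525,.2275],202.6)
s=r.capture('wrist')[:,:,::-1].copy()
cv2.imwrite('pics/d1.png',s)
"
```

```text
now 7.95 [0.4867 0.2526 0.2275] F [-1.91 -1.45 -2.79] w 0.315 j [ 44.4  14.8 -10.6  -0.  -64.7 -21.7]
inc [ 0.05 -0.   -0.12] [-0.     -0.0003 -0.0002]
```

View pics/d1.png

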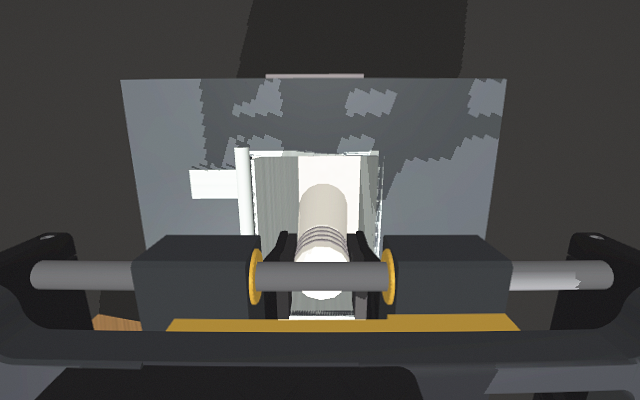

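Base is at about 78 mm depth and the flap now presses sideways (about 2.4 N towards -x), so the bottle is past the free edge. Letting go.

>>> move_arm(increments=[0,0,0,0,0,0,0.08,0,0,0,0,0,0,0.08,0,0,0,0,0,0,0.08,0,0,0,0,0,0,0.08,0,0,0,0,0,0,0.08,0,0,0,0,0,0,0.08,0,0,0,0,0,0,0.08,0,0,0,0,0,0,0.08,0,0,0,0,0,0,0.08,0,0,0,0,0,0,0.08,0,0,0,0,0,0,0.08,0,0,0,0,0,0,0.08])

```text
time_s: 9.0
tcp_pos: [0.4868, 0.2526, 0.2275]
ee_rot: [[-0.002, -0.923, -0.385], [-0.001, -0.385, 0.923], [-1.0, 0.002, -0.0]]
wrist_force: [0.3, -0.5, -0.2]
gripper_width: 0.918
```

```bash
python3 -c "
from h import *
inc([.487,.2525,.2275],202.6)
s=r.capture('wrist')[:,:,::-1].copy()
cv2.imwrite('pics/e1.png',s)
"
```

```text
now 9.0 [0.4868 0.2526 0.2275] F [ 0.25 -0.52 -0.22] w 0.918 j [ 44.4  14.8 -10.6  -0.  -64.7 -21.7]
inc [ 0.06 -0.   -0.1 ] [ 0.     -0.0002 -0.0002]
```

View pics/e1.png

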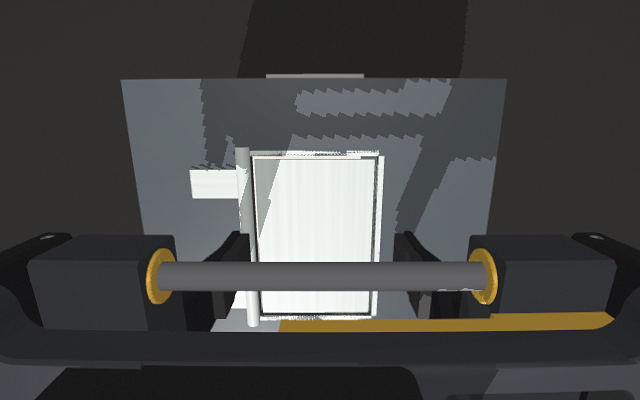

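The bottle is gone and the flap is shut (253–380, 155–315). Retreating upward and checking.

>>> move_arm(increments=[0,0,0,-0.02,0,0,0.08,0,0,0,-0.05,0,0,0.08,0,0,0,-0.08,0,0,0.08,0,0,0,-0.11,0,0,0.08,0,0,0,-0.13,0,-0.03,0.08,0,0,0,-0.14,0,-0.06,0.08,0,0,0,-0.14,0,-0.09,0.08,0,0,0,-0.14,0,-0.12,0.08,0,0,0,-0.14,0,-0.14,0.08,0,0,0,-0.14,0,-0.15,0.08,0,0,0,-0.14,0,-0.15,0.08,0,0,0,-0.14,0,-0.15,0.08])

```text
time_s: 10.05
tcp_pos: [0.5447, 0.1144, 0.3674]
ee_rot: [[-0.002, -0.923, -0.384], [-0.0, -0.384, 0.923], [-1.0, 0.002, 0.0]]
wrist_force: [-0.3, 0.8, 0.1]
gripper_width: 0.92
```

```bash
python3 -c "
from h import *
inc([.487,.2525,.2275],202.6)
for n in('scene','top'):
    cv2.imwrite('pics/f_%s.png'%n,r.capture(n)[:,:,::-1])
"
```

```text
now 10.05 [0.5447 0.1144 0.3674] F [-0.33  0.8   0.1 ] w 0.92 j [ 28.5  11.7   5.2  -0.  -83.6  -5.9]
inc [ 0.01  0.02 -0.11] [ 1.399e-01 -1.000e-04  1.496e-01]
```

View pics/f_scene.png

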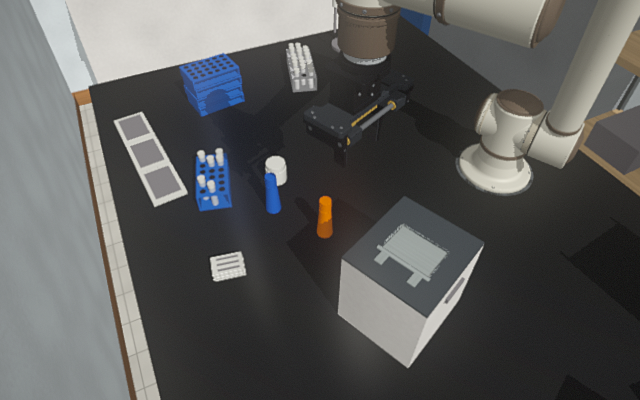

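View pics/f_top.png

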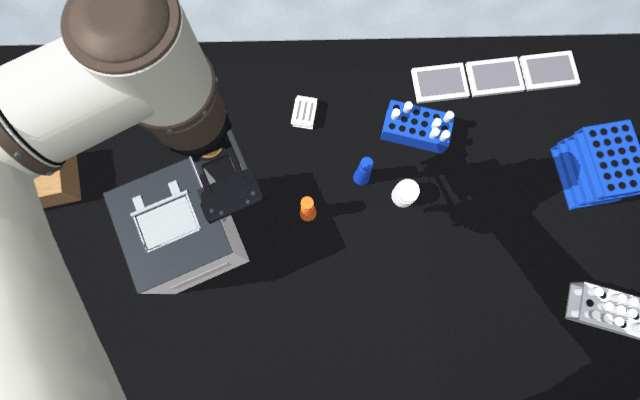

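Flap shut, the bottle nowhere outside the bin, and the jar (405,193 in top) and look-alikes unmoved. Handing in.

```bash
python3 -c "
from station import r
print(r.finish_job())"
```

```text
the job is handed in; nothing more can be done
None
```

The used bottle is in the waste bin and the flap is shut behind it; the job was handed in at about 10 s of the 40 s allowed.

I gripped it by the cap, moved it over the slot about 4 mm towards -x of the middle, pushed it upright to about 78 mm below the lid and let go.

- **Flap and bottle:** The wrist picture after release shows the flap flat, and no bottle can be seen outside the bin. I could not see inside the bin.
- **Jar and look-alikes:** The squat jar and the blue and orange look-alikes appear at the same pixels as at the start.
- **Forces:** The wrist force readings I took stayed under about 4 N, and the gripper was clear of everything at the end.
- **Disagreement:** The three cameras differed by up to 5 mm on the bottle's position, so I used a position between them. The grasp held without visible slip.

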